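# Fit the frame counter on the film loader and set it to its mark

## Task

Lift the orange-topped frame counter out of its walnut stand and set it down in the middle of the cork mat, so that you can take it again by its long sides; then slide it along the film loader's deck onto the dark steel rail until it is fully home and the detent holds it. Once it is home and let go, roll its edge thumbwheel with a fingertip until the white line on the rim stands at the very top, level with the two white pointers, leaving the counter home on the rail. Keep the counter upright all the while and leave the other things on the shelf where they are.

Things in the scene. Friction and masses are not known exactly. Their poses are not given: they have to be found in the camera images.
- counter: Frame counter, about 350 g: black base 90 mm long (x), 50 wide (y), 22 high, carrying an orange housing with a thumbwheel; white window on its tail (-x). Origin at the centre of the underside, z up; +x is the front, which goes onto the rail first. Underside is a C channel along x: legs in to y = +-16.5 mm, 5 mm high lips in to +-11, roof at 15. Starts in the stand, axes along the stand's.
- wheel (a joint): Black rubber thumbwheel, radius 24 mm, axis along the counter's y. Value in rad: 0 with the white rim line at the very top, level with the two white pointers; positive with the line towards the front (+x), so drawing the wheel's top to the tail (-x) lowers it. Starts at 0.5 to 1.15. Light friction (0.25 N at the rim), stays where left; a press of 2 to 6 N grips it.
- wheel_top (a point): Highest point of the thumbwheel (16 mm wide), 14 mm ahead of the counter's origin, 67 mm above its underside; axes as the counter's. It sticks 5 mm out of an 18 mm wide slot in the top of the orange housing, too little to pinch. The housing, centred under this point, is 58 mm long (x), 30 wide (y) and spans 22 to 62 mm above the underside: the place to grip.
- stand: Fixed walnut stand, 110 (x) by 72 mm (y), origin at the centre of its underside. Floor 6 mm up; side walls along x at y = +-28 to +-36 mm, 70 mm tall, so inside it the counter's housing can only be taken front to back (fingers closing along x, 58 mm wide); ledges 14 mm tall at both ends.
- mat: Fixed cork mat 180 mm (x) by 160 mm (y), 3 mm thick; origin at the centre of its underside. Stand and mat may change sides.
- loader: Fixed aluminium film loader, 300 (x) by 120 mm (y), origin at the centre of its underside. Flat deck 30 mm high from x = -150 to +71 mm, on which the counter slides; film chamber from x = +71 on, 86 mm high, is the stop. Dark steel T rail along the deck's middle from x = -45 mm to the chamber: stem 18 wide, head 29 wide, 7 to 13 mm above the deck. The counter rides over it from -x, 2 mm of play each side.
- rail_start (a point): Tip of the rail's round nose, at deck height; axes as the loader's.
- loader_home (a point): Where the counter's origin lies when it is home (at deck height, 25 mm ahead of the loader's origin); axes as the loader's. The counter's front is then 1 mm short of the film chamber, its housing 4 mm, so no finger fits between them.
- detent (a joint): Sprung brass roller in the rail's top: 0 when up, 0.0025 m when pressed down by the counter passing over it; it springs up again into a notch in the counter's underside when that is home. Sliding past it takes about 2 to 5 N with friction.
- canister0: Blue plastic film canister with a grey cap, upright, 39 mm across, 62 mm tall, 50 g, loose; origin at the centre of its underside. Leave it alone.
- canister1: Blue plastic film canister with a grey cap, upright, 39 mm across, 62 mm tall, 50 g, loose; origin at the centre of its underside. Leave it alone.
- canister2: Blue plastic film canister with a grey cap, upright, 39 mm across, 62 mm tall, 50 g, loose; origin at the centre of its underside. Leave it alone.
- blower: Grey blower bulb with a black rubber nozzle, standing upright, 62 mm across, 130 mm tall, 80 g, loose; origin at the centre of its underside. Leave it alone.
- opener: Flat steel bottle opener, 125 mm long (x), 36 mm wide, 5 mm thick, loose; origin at its underside. Leave it alone.
- box: Black plastic box with a press-button clasp, 92 by 132 mm, 57 mm tall, 0.9 kg, loose; origin at the centre of its underside. Leave it alone.

How it is judged (in metres and radians):
On the way, in this order (a step that is already met when the one before it is completed fails the run):
1. the counter stands on the cork mat, let go (horizontal distance between counter and mat below 0.06 m and z of counter in the frame of mat below 0.008 m and angle between counter's own z axis and vertical below 0.1 rad and contact force between the fingers and counter below 0.05 N and linear speed of counter below 0.02 m/s), for 0.2 s.
2. the counter is home on the rail, held by the detent and let go (x of counter in the frame of loader_home between -0.003 and 0.003 m and horizontal distance between counter and loader_home below 0.005 m and z of counter in the frame of loader_home between -0.004 and 0.004 m and angle between the x axis of counter and the x axis of loader, either way round below 0.08 rad and value of joint detent below 0.0017 m and angle between counter's own z axis and vertical below 0.08 rad and contact force between the fingers and counter below 0.05 N and linear speed of counter below 0.02 m/s), for 0.2 s.
3. with the counter home, the wheel's white line is at the pointers (x of counter in the frame of loader_home between -0.003 and 0.003 m and horizontal distance between counter and loader_home below 0.005 m and z of counter in the frame of loader_home between -0.004 and 0.004 m and angle between the x axis of counter and the x axis of loader, either way round below 0.08 rad and value of joint detent below 0.0017 m and angle between counter's own z axis and vertical below 0.08 rad and value of joint wheel between -0.15 and 0.15 rad and velocity of joint wheel between -0.1 and 0.1 rad/s), for 0.2 s.
At the end, for the whole second after the job is handed in: The counter is home on the rail: within 3 mm along and 5 mm in all of loader_home, flat on the deck within 4 mm, in line with the rail within 0.08 rad, detent roller up (under 1.7 mm); it is released and at rest; the wheel stands within 0.15 rad of its mark and is still (all of step 3 and contact force between the fingers and counter below 0.05 N and linear speed of counter below 0.02 m/s); the robot touches nothing.
It fails at once if another thing on the shelf is moved by more than 25 mm (distance of any of canister0, canister1, canister2, blower, opener, box from where it was at the start of the episode above 0.025 m).
It fails at once if the counter is tipped over (angle between counter's own z axis and vertical above 0.7 rad).
It also fails if it takes over 72 s, if anything falls off the work surface, if the arm or the gripper's body presses on something with over 40 N, if the wrist force passes 120 N, or if a joint passes its speed limit or range.

## Robot

A 7-joint arm with a two-finger parallel gripper is mounted at the origin on the work surface. World frame = base frame: x ahead of the robot, y to its left, z up, the work surface at z = 0. Lengths are in mm, angles in rad, forces in N, time in s.
With the tool pointing down it reaches from about 400 to 875 mm from the base axis. Payload 4.4 kg.
Tool frame: the origin (TCP) lies midway between the tips of the shut fingers; the grasp point (between the pads) lies 19 mm behind it (ctrl.pinch_z is the distance from the TCP to the grasp point, in mm); z points along the fingers, y is the line along which they close (so a half turn about z gives the same grasp; the last joint's range is limited). The gripper opens to 85 mm and grips with 20 to 120 N. Pads are 22 mm wide; open, the fingers measure 114 mm over their backs; the gripper's body (76 mm by 85 mm) begins 54 mm behind the grasp point. The pads swing forward as they close: fully open they stand 13 mm farther back than shut.
Start: joints at [-1.411, 0.628, 0.038, 1.517, -0.027, 0.996, -0.02], TCP at [145.5, 633.52, 231.313] pointing down, gripper open.
Joint ranges: [-3.06, 3.06], [-0.37, 2.12], [-1.25, 1.32], [0.18, 2.47], [-1.1, 4.24], [0.23, 1.98], [-2.94, 2.94]. Speed limits (rad/s): [2.57, 2.57, 3.14, 3.14, 3.14, 3.14, 3.14].

## Interface

Orientations are given as [roll, pitch, yaw] about the fixed x, y, z axes, in that order (R = Rz(yaw) Ry(pitch) Rx(roll)).
In Python, from cell import read_state, cams, order, ctrl gives the robot as it stands.
- The arm moves only by the tool move_arm, never from a script. Its argument "targets" is text: rows parted by semicolons, each of 7 numbers parted by spaces: the gripper's target within -1 to 1 (fully open at 1, half-way at 0, shut at -1), then the shift along the tool's x, y, z in cm, then the turn, a rotation vector about the tool's x, y, z in degrees. A call has 1 to 5 rows; each row shifts and turns the commanded pose from where the row before left it, along the tool's axes as they then stand; what a row does not reach is not made up. A row lasts 1/12 s, in which the tool goes at most 41.7 mm and 7.16 degrees, less where a joint would pass 70% of its speed; a pose out of reach is approached as far as the arm can. A call with a gripper value outside its range is refused whole. The fingers move at their own pace and stop on an object; the grip force is fixed at half the most. Time passes only in rows, so rows that do not move let the fingers close. It gives the time, the measured TCP pose, the force, the opening and the grip force at its end, in the units of the state.
- read_state(): the state, without advancing time (a new reading comes with each control period).
- cams.get_image(name): name is "scene" or "top" or "wrist"; returns a dict with "color" (400x640x3 uint8, red, green, blue), "fovy" (degrees; the focal length in pixels is half the picture's height over the tangent of half this angle, whatever the lens; pixels are square), "cx", "cy" (the principal point, pixels), "rvec" (rotation vector, rad) and "tvec" (3), from world to camera coordinates, as OpenCV has them. Camera axes: x right, y down, z forward; pixel columns grow to the right and rows downward; lengths in mm; the calibration is good to about 2 mm. A picture is of the moment at which its call begins. There is no depth.
- order.finish_job(): hands the job in; it is judged then, once.
The state is a dict: "clock": time; "qpos": joint angles; "qd": joint speeds; "tau": joint torques, N m; "eef_pos": TCP position; "tool_rot": TCP orientation; "force": force on the tool from outside, world axes, zero at the start; "torque": the same for the moment, N m; "width": finger opening in mm; "gripper_force": force on a finger pad.
Only numpy, scipy, OpenCV 4.12 (cv2) and the standard library are available. Lean on these libraries where they do the work, as an engineer would, in place of code of your own. Each camera call takes 0.05 s, during which the arm holds its last target. There are 200 camera calls.

## Working session

There is one attempt and no reset: what is moved stays moved. The work goes in short steps, Python scripts to look and compute and a tool call to move; the robot and the scene stay as the last step left them, time stands still between calls to the robot, and variables do not carry over. Pictures are saved under pics/ and viewed, at most 10 in all, crops included, and the job is handed in when it is done.

Besides the shell and the picture viewer there is one more tool, called after "Call:" by a JSON object that holds its "name" and its "arguments", one argument or row to a line. move_arm: Moves the arm, as the interface text tells. Its arguments: {"type":"object","properties":{"targets":{"type":"string"}},"required":["targets"]}

```bash
mkdir -p pics; ls; cat > h.py <<'E'
import numpy as np, cv2
from cell import read_state, cams, order, ctrl
from scipy.spatial.transform import Rotation as Ro
def grab(n,name):
    im=cams.get_image(n); cv2.imwrite(f'pics/{name}.png',im['color'][:,:,::-1])
    np.savez(f'pics/{name}.npz',**{k:np.array(im[k]) for k in im})
    return im
def load(name): return dict(np.load(f'pics/{name}.npz'))
def K(im):
    f=200/np.tan(np.radians(float(im['fovy']))/2); return f,float(im['cx']),float(im['cy'])
def pix(im,u,v,z):
    f,cx,cy=K(im); R=cv2.Rodrigues(np.float64(im['rvec']))[0]; t=np.float64(im['tvec']).ravel()
    d=R.T@np.array([(u-cx)/f,(v-cy)/f,1]); c=-R.T@t; return c+d*(z-c[2])/d[2]
def proj(im,P):
    f,cx,cy=K(im); R=cv2.Rodrigues(np.float64(im['rvec']))[0]; t=np.float64(im['tvec']).ravel()
    q=np.atleast_2d(P)@R.T+t; return np.c_[cx+f*q[:,0]/q[:,2],cy+f*q[:,1]/q[:,2]]
E
python3 - <<'E'
from h import *
s=read_state(); print(s['clock'],s['eef_pos'],s['tool_rot'],s['width'],ctrl.pinch_z)
for n in ['scene','top','wrist']:
    im=grab(n,n+'0'); R=cv2.Rodrigues(np.float64(im['rvec']))[0]; print(n,im['fovy'],im['cx'],im['cy'],-R.T@np.float64(im['tvec']).ravel())
E
```

```text
pics
0.0 [145.37388438 632.88143077 230.38461056] [-3.13968633e+00  1.65498882e-05  2.91573225e+00] 84.95828654437271 18.700000000000003
scene 57.702621187342515 317.77691447259815 198.70472127230747 [ 866.08409976 -459.23772155  998.58721244]
top 50.96943917774841 320.0571971344974 201.96957165824875 [ 473.98468289   28.93893591 1666.01878873]
wrist 67.8010147615291 317.2393119104477 196.599442207707 [ 76.24736786 648.99440101 373.61728949]
```

View pics/top0.png

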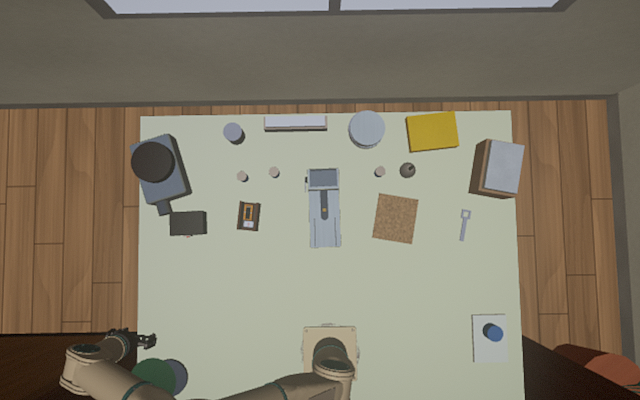

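View pics/scene0.png

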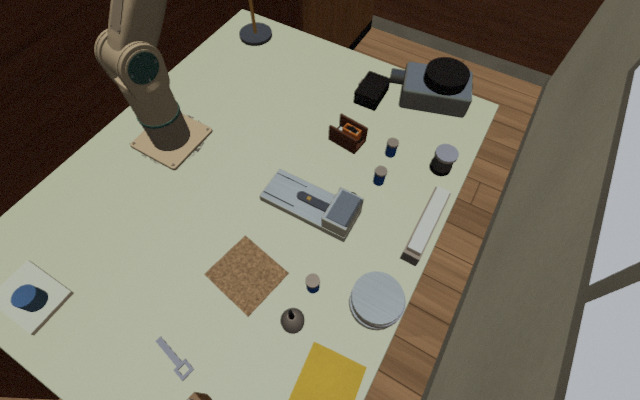

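The top view shows the stand near (249,216), the loader at (324,208), the mat at (396,218) and canisters at (242,176), (274,172) and (380,171). I'll enlarge it for measuring.

```bash
python3 - <<'E'
from h import *
im=load('top0'); c=im['color'][:,:,::-1]
a=cv2.resize(c[160:255,225:425],None,fx=4,fy=4,interpolation=cv2.INTER_CUBIC)
cv2.imwrite('pics/crop0.png',a)
hsv=cv2.cvtColor(c,cv2.COLOR_BGR2HSV)
for n,(x0,x1,y0,y1),z in [('mat',(365,425,185,250),3)]:
    m=np.zeros(c.shape[:2],np.uint8); m[y0:y1,x0:x1]=cv2.inRange(hsv[y0:y1,x0:x1],(5,90,40),(25,255,230))
    p=cv2.findNonZero(m); r=cv2.minAreaRect(p); print(n,r,len(p))
    b=cv2.boxPoints(r); print([pix(im,*q,z).round(1) for q in b],pix(im,*r[0],z))
for u,v,z in [(249,216,70),(324,208,30),(242,176,62),(274,172,62),(188,223,57)]: print(u,v,pix(im,u,v,z).round(1))
E
```

```text
mat ((394.8865051269531, 218.21893310546875), (38.938655853271484, 43.82548522949219), 8.972626686096191) 1115
[array([ 448.3, -176.4,    3. ]), array([ 619.5, -207.7,    3. ]), array([ 592.9, -360. ,    3. ]), array([ 422.1, -327.6,    3. ])] [ 520.35921351 -267.893028      3.        ]
249 216 [535.6 298.7  70. ]
324 208 [563.8  12.5  30. ]
242 176 [690.3 326.4  62. ]
274 172 [703.9 203.1  62. ]
188 223 [512.9 534.7  57. ]
```

View pics/crop0.png

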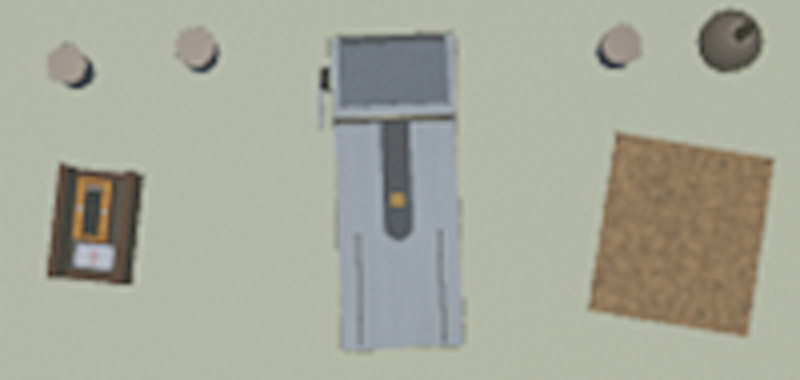

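Mat: centre (520,-268), size close to 171×155, yaw -10°. Stand is about (536,299), yaw about -6°, front towards +x. The loader's yaw is about +1.7°. Next I plan the hover move.

```bash
cat >> h.py <<'E'
def plan(p,yaw,n=None,g=1,start=None,d=2):
    from scipy.spatial.transform import Slerp
    if start is None: s=read_state(); p0=np.array(s['eef_pos']); R0=Ro.from_euler('xyz',s['tool_rot'])
    else: p0=np.array(start[0]); R0=Ro.from_euler('xyz',[np.pi,0,start[1]])
    R1=Ro.from_euler('xyz',[np.pi,0,yaw]); p=np.array(p,float)
    ang=np.degrees((R0.inv()*R1).magnitude()); L=np.linalg.norm(p-p0)
    if n is None: n=int(np.ceil(max(L/40,ang/7,1)))
    rows=[]; rv=(R0.inv()*R1).as_rotvec()/n; R=R0
    for i in range(n):
        Rn=R; dt=Rn.inv().apply((p-p0)/n)/10
        rows.append(f"{g:g} "+" ".join(f"{x:.{d}f}" for x in dt)+" "+" ".join(f"{x:.1f}" for x in np.degrees(rv))); R=R*Ro.from_rotvec(rv)
    for i in range(0,n,5): print("; ".join(rows[i:i+5]))
E
python3 -c "
from h import *
plan([535,262,220],1.46)"
```

```text
1 -3.31 -1.96 0.08 -0.0 0.0 6.0; 1 -3.49 -1.61 0.08 -0.0 0.0 6.0; 1 -3.64 -1.24 0.08 -0.0 0.0 6.0; 1 -3.75 -0.85 0.08 -0.0 0.0 6.0; 1 -3.82 -0.46 0.08 -0.0 0.0 6.0
1 -3.84 -0.06 0.08 -0.0 0.0 6.0; 1 -3.83 0.34 0.08 -0.0 0.0 6.0; 1 -3.77 0.74 0.08 -0.0 0.0 6.0; 1 -3.67 1.12 0.08 -0.0 0.0 6.0; 1 -3.54 1.50 0.08 -0.0 0.0 6.0
1 -3.36 1.86 0.08 -0.0 0.0 6.0; 1 -3.15 2.20 0.08 -0.0 0.0 6.0; 1 -2.91 2.51 0.08 -0.0 0.0 6.0; 1 -2.63 2.80 0.08 -0.0 0.0 6.0
```

Call:
{"name": "move_arm", "arguments": {
  "targets": "1 -3.3 -2 0.1 0 0 6; 1 -3.5 -1.6 0.1 0 0 6; 1 -3.6 -1.2 0.1 0 0 6; 1 -3.8 -0.9 0.1 0 0 6; 1 -3.8 -0.5 0.1 0 0 6"
}}

```text
clock: 0.57
eef_pos: [285.0, 498.4, 226.1]
tool_rot: [-3.141, 0.0, 2.387]
force: [0.1, 0.6, 0.4]
width: 85.3
gripper_force: 0.0
```

Call:
{"name": "move_arm", "arguments": {
  "targets": "1 -3.8 -0.1 0.1 0 0 6; 1 -3.8 0.3 0.1 0 0 6; 1 -3.8 0.7 0.1 0 0 6; 1 -3.7 1.1 0.1 0 0 6; 1 -3.5 1.5 0.1 0 0 6"
}}

```text
clock: 0.98
eef_pos: [421.9, 364.7, 221.2]
tool_rot: [-3.141, -0.0, 1.863]
force: [0.2, -0.1, 0.1]
width: 85.2
gripper_force: 0.0
```

Call:
{"name": "move_arm", "arguments": {
  "targets": "1 -3.4 1.9 0.1 0 0 6; 1 -3.2 2.2 0 0 0 6; 1 -2.9 2.5 0 0 0 6; 1 -2.6 2.8 0 0 0 6; 1 0 0 0 0 0 0"
}}

```text
clock: 1.4
eef_pos: [538.3, 250.3, 220.8]
tool_rot: [3.135, 0.005, 1.435]
force: [1.2, -0.9, 0.1]
width: 85.4
gripper_force: 0.0
```

```bash
python3 - <<'E'
from h import *
s=read_state(); print(s['clock'],s['eef_pos'],s['tool_rot'],s['qpos'])
grab('wrist','w1')
E
```

```text
1.4 [538.26498493 250.27110222 220.82429919] [3.13481274 0.00462068 1.43451141] [-0.76751512  0.59322423  0.44898558  1.70458815 -0.30281928  0.91017591
 -0.33518821]
```

View pics/w1.png

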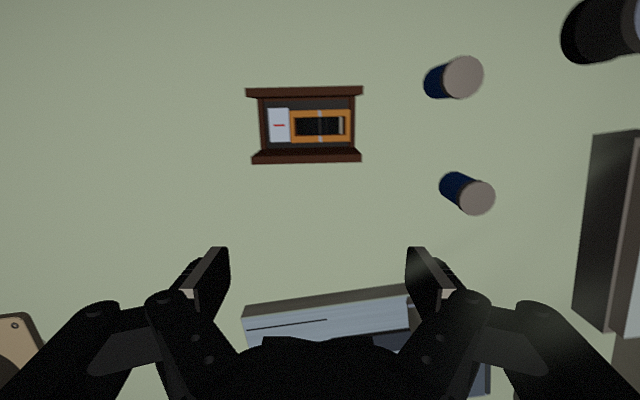

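The stand is at about (305,125). The orange housing top spans about (290..351,109..141) with the white window on the -x side, and the rim line is visible near (341,125).

```bash
python3 - <<'E'
from h import *
im=load('w1'); c=im['color'][:,:,::-1].copy()
hsv=cv2.cvtColor(c,cv2.COLOR_BGR2HSV)
m=cv2.inRange(hsv,(8,150,110),(25,255,255)); m[:95]=0;m[155:]=0;m[:,:260]=0;m[:,365:]=0
r=cv2.minAreaRect(cv2.findNonZero(m)); b=cv2.boxPoints(r)
W=np.array([pix(im,*q,68) for q in b]); print(b.round(1).tolist(),W.round(1).tolist(),W.mean(0), [np.linalg.norm(W[i]-W[i-1]).round(1) for i in range(4)])
# stand top wall corners
for q in [(246,89),(362,87),(252,161),(361,160)]: print(pix(im,*q,70).round(1))
E
```

```text
[[289.5, 110.4000015258789], [349.0, 108.69999694824219], [349.8999938964844, 140.6999969482422], [290.3999938964844, 142.39999389648438]] [[523.6, 322.7, 68.0], [579.9, 316.4, 68.0], [577.6, 286.3, 68.0], [519.5, 292.7, 68.0]] [550.16508768 304.53998064  68.        ] [np.float64(30.2), np.float64(56.7), np.float64(30.2), np.float64(58.4)]
[486.9 347.   70. ]
[593.8 334.1  70. ]
[479.  280.1  70. ]
[586.4 266.2  70. ]
```

```bash
python3 -c "
from h import *
plan([550,305,110],1.447)"
```

```text
1 1.32 0.20 2.76 0.0 0.0 -0.1; 1 1.32 0.20 2.76 0.0 0.0 -0.1; 1 1.31 0.20 2.76 0.0 0.0 -0.1; 1 1.31 0.21 2.76 0.0 0.0 -0.1
```

Call:
{"name": "move_arm", "arguments": {
  "targets": "1 1.3 0.2 2.8 0 0 0; 1 1.3 0.2 2.8 0 0 0; 1 1.3 0.2 2.8 0 0 0; 1 1.3 0.2 2.8 0 0 0; 1 0 0 0 0 0 0"
}}

```text
clock: 1.87
eef_pos: [541.2, 313.0, 102.3]
tool_rot: [-3.132, 0.003, 1.455]
force: [-1.6, 1.4, -0.2]
width: 85.5
gripper_force: 0.0
```

```bash
python3 -c "
from h import *
s=read_state(); print(s['eef_pos'],s['tool_rot'])
plan([550,305,34],1.447)"
```

```text
[541.20062093 312.95485535 102.25928828] [-3.13234631e+00  2.92591719e-03  1.45547380e+00]
1 -0.33 0.51 3.41 -0.3 0.1 0.2; 1 -0.34 0.50 3.41 -0.3 0.1 0.2
```

Call:
{"name": "move_arm", "arguments": {
  "targets": "1 -0.3 0.5 0 0 0 0; 1 0 0 0 0 0 0; 1 0 0 0 0 0 0"
}}

```text
clock: 2.12
eef_pos: [552.3, 305.1, 110.3]
tool_rot: [3.139, -0.001, 1.448]
force: [-0.2, -0.2, 1.0]
width: 85.3
gripper_force: 0.0
```

```bash
python3 -c "
from h import *
s=read_state(); print(s['eef_pos'],s['tool_rot'])
plan([550,305,34],1.447)"
```

```text
[552.28537233 305.0718468  110.27931728] [ 3.13871545e+00 -9.08246008e-04  1.44817523e+00]
1 -0.02 -0.12 3.81 0.1 -0.0 0.0; 1 -0.02 -0.12 3.81 0.1 -0.0 0.0
```

Call:
{"name": "move_arm", "arguments": {
  "targets": "1 0 -0.1 1.9 0.2 0 0; 1 0 -0.1 1.9 0 0 0; 1 0 0 1.9 0 0 0; 1 0 0 1.9 0 0 0; 1 0 0 0 0 0 0"
}}

```text
clock: 2.53
eef_pos: [547.2, 305.2, 30.9]
tool_rot: [-3.135, 0.002, 1.449]
force: [-0.9, 0.3, -0.5]
width: 85.4
gripper_force: 0.0
```

Call:
{"name": "move_arm", "arguments": {
  "targets": "1 0 0 0 0 0 0; -1 0 0 0 0 0 0; -1 0 0 0 0 0 0; -1 0 0 0 0 0 0; -1 0 0 0 0 0 0"
}}

```text
clock: 2.95
eef_pos: [550.1, 306.9, 34.5]
tool_rot: [-3.141, -0.002, 1.45]
force: [-0.3, -0.8, 7.3]
width: 57.2
gripper_force: 66.0
```

Call:
{"name": "move_arm", "arguments": {
  "targets": "-1 0 0 0 0 0 0; -1 0 0 0 0 0 0; -1 0 0 0 0 0 0"
}}

```text
clock: 3.2
eef_pos: [550.1, 306.8, 34.5]
tool_rot: [-3.141, -0.002, 1.45]
force: [0.6, -0.7, 7.6]
width: 56.9
gripper_force: 66.0
```

Call:
{"name": "move_arm", "arguments": {
  "targets": "-1 0 0 -1.5 0 0 0; -1 0 0 -3 0 0 0; -1 0 0 -3 0 0 0; -1 0 0 -3 0 0 0; -1 0 0 -1.5 0 0 0"
}}

```text
clock: 3.62
eef_pos: [550.5, 306.8, 156.3]
tool_rot: [3.141, -0.003, 1.45]
force: [0.3, -0.5, -2.8]
width: 57.4
gripper_force: 65.6
```

```bash
python3 -c "
from h import *
s=read_state(); print(s['eef_pos'],s['tool_rot'],s['width'],s['force'])
plan([534,-268,150],1.60,20,-1,start=([550,307,155],1.448))"
```

```text
[550.49580004 306.77808342 156.25995839] [ 3.14105744e+00 -2.80996844e-03  1.44950916e+00] 57.37087606930472 [ 0.3362014  -0.52611605 -2.78495678]
-1 -2.86 0.27 0.03 0.0 0.0 -0.4; -1 -2.87 0.25 0.03 0.0 0.0 -0.4; -1 -2.87 0.23 0.03 0.0 0.0 -0.4; -1 -2.87 0.21 0.03 0.0 0.0 -0.4; -1 -2.87 0.19 0.03 0.0 0.0 -0.4
-1 -2.87 0.16 0.03 0.0 0.0 -0.4; -1 -2.87 0.14 0.03 0.0 0.0 -0.4; -1 -2.87 0.12 0.03 0.0 0.0 -0.4; -1 -2.87 0.10 0.03 0.0 0.0 -0.4; -1 -2.88 0.08 0.03 0.0 0.0 -0.4
-1 -2.88 0.05 0.03 0.0 0.0 -0.4; -1 -2.88 0.03 0.03 0.0 0.0 -0.4; -1 -2.88 0.01 0.03 0.0 0.0 -0.4; -1 -2.88 -0.01 0.03 0.0 0.0 -0.4; -1 -2.88 -0.03 0.02 0.0 0.0 -0.4
-1 -2.88 -0.05 0.03 0.0 0.0 -0.4; -1 -2.88 -0.08 0.02 0.0 0.0 -0.4; -1 -2.87 -0.10 0.02 0.0 0.0 -0.4; -1 -2.87 -0.12 0.02 0.0 0.0 -0.4; -1 -2.87 -0.14 0.02 0.0 0.0 -0.4
```

Call:
{"name": "move_arm", "arguments": {
  "targets": "-1 -1.4 0.1 0 0 0 0; -1 -2.9 0.3 0 0 0 -0.4; -1 -2.9 0.3 0 0 0 -0.4; -1 -2.9 0.2 0 0 0 -0.4; -1 -2.9 0.2 0 0 0 -0.4"
}}

```text
clock: 4.03
eef_pos: [543.8, 173.3, 151.1]
tool_rot: [-3.136, 0.002, 1.478]
force: [1.1, -1.2, -3.6]
width: 57.2
gripper_force: 65.4
```

Call:
{"name": "move_arm", "arguments": {
  "targets": "-1 -2.9 0.2 0 0 0 -0.4; -1 -2.9 0.1 0 0 0 -0.4; -1 -2.9 0.1 0 0 0 -0.4; -1 -2.9 0.1 0 0 0 -0.4; -1 -2.9 0.1 0 0 0 -0.4"
}}

```text
clock: 4.45
eef_pos: [538.0, 28.5, 151.2]
tool_rot: [-3.135, 0.001, 1.512]
force: [0.8, -0.8, -3.3]
width: 57.2
gripper_force: 65.3
```

Call:
{"name": "move_arm", "arguments": {
  "targets": "-1 -2.9 0.1 0 0 0 -0.4; -1 -2.9 0 0 0 0 -0.4; -1 -2.9 0 0 0 0 -0.4; -1 -2.9 0 0 0 0 -0.4; -1 -2.9 0 0 0 0 -0.4"
}}

```text
clock: 4.87
eef_pos: [532.3, -116.0, 151.1]
tool_rot: [-3.135, -0.0, 1.547]
force: [0.2, -0.1, -3.8]
width: 57.2
gripper_force: 65.3
```

Call:
{"name": "move_arm", "arguments": {
  "targets": "-1 -2.9 -0.1 0 0 0 -0.4; -1 -2.9 -0.1 0 0 0 -0.4; -1 -2.9 -0.1 0 0 0 -0.4; -1 -2.9 -0.1 0 0 0 -0.4; -1 -2.4 -0.1 0 0 0 -0.4"
}}

```text
clock: 5.28
eef_pos: [525.6, -256.8, 151.0]
tool_rot: [-3.136, -0.0, 1.581]
force: [0.9, 0.6, -3.5]
width: 57.4
gripper_force: 65.3
```

Call:
{"name": "move_arm", "arguments": {
  "targets": "-1 -1 0 0 0 0 -0.4; -1 0 0 0 0 0 0; -1 0 0 0 0 0 0"
}}

```text
clock: 5.53
eef_pos: [527.0, -263.4, 151.2]
tool_rot: [-3.136, -0.002, 1.588]
force: [0.5, 0.1, -3.6]
width: 57.3
gripper_force: 65.2
```

```bash
python3 -c "
from h import *
s=read_state(); print(s['eef_pos'],s['tool_rot'],s['width'],s['force'])
plan([534,-268,33],1.60,5,-1)"
```

```text
[ 526.99171516 -263.35550635  151.19533068] [-3.13617026e+00 -2.35375131e-03  1.58813376e+00] 57.342334274726966 [ 0.5075893   0.07678537 -3.62761134]
-1 -0.10 0.15 2.36 -0.1 -0.0 -0.1; -1 -0.10 0.15 2.36 -0.1 -0.0 -0.1; -1 -0.10 0.15 2.36 -0.1 -0.0 -0.1; -1 -0.10 0.14 2.36 -0.1 -0.0 -0.1; -1 -0.10 0.14 2.36 -0.1 -0.0 -0.1
```

Call:
{"name": "move_arm", "arguments": {
  "targets": "-1 -0.1 0.1 2.5 -0.3 0 -0.5; -1 -0.1 0.1 3 0 0 0; -1 -0.1 0.1 3 0 0 0; -1 0 0.1 2 0 0 0; -1 0 0 0.7 0 0 0"
}}

```text
clock: 5.95
eef_pos: [530.6, -262.6, 36.6]
tool_rot: [-3.138, -0.005, 1.601]
force: [-0.6, 0.0, -2.9]
width: 57.4
gripper_force: 65.1
```

Call:
{"name": "move_arm", "arguments": {
  "targets": "-1 0 0 0 0 0 0; -1 0 0 0 0 0 0"
}}

```text
clock: 6.12
eef_pos: [532.8, -265.7, 40.5]
tool_rot: [3.14, -0.001, 1.599]
force: [-0.3, 0.3, -2.7]
width: 57.0
gripper_force: 65.1
```

Call:
{"name": "move_arm", "arguments": {
  "targets": "-1 0 0 0.5 0 0 0; -1 0 0 0.3 0 0 0; -1 0 0 0.1 0 0 0; -1 0 0 0 0 0 0; -1 0 0 0 0 0 0"
}}

```text
clock: 6.53
eef_pos: [532.8, -266.8, 31.7]
tool_rot: [3.139, -0.0, 1.598]
force: [0.7, 0.1, -2.1]
width: 57.1
gripper_force: 65.4
```

Call:
{"name": "move_arm", "arguments": {
  "targets": "-1 0 0 0.1 0 0 0; 1 0 0 0 0 0 0; 1 0 0 0 0 0 0; 1 0 0 0 0 0 0; 1 0 0 0 0 0 0"
}}

```text
clock: 6.95
eef_pos: [532.5, -267.0, 30.2]
tool_rot: [3.14, -0.0, 1.598]
force: [-0.6, -0.4, 0.3]
width: 85.5
gripper_force: 0.0
```

Call:
{"name": "move_arm", "arguments": {
  "targets": "1 0 0 0 0 0 0; 1 0 0 0 0 0 0; 1 0 0 0 0 0 0; 1 0 0 0 0 0 0"
}}

```text
clock: 7.28
eef_pos: [532.4, -266.8, 30.1]
tool_rot: [3.14, -0.0, 1.598]
force: [-0.6, -0.1, -0.2]
width: 85.2
gripper_force: 0.0
```

Call:
{"name": "move_arm", "arguments": {
  "targets": "1 0 0 -2 0 0 0; 1 0 0 -4 0 0 0; 1 0 0 -4 0 0 0; 1 0 0 -2 0 0 0; 1 0 0 0 0 0 0"
}}

```text
clock: 7.7
eef_pos: [535.2, -268.7, 155.3]
tool_rot: [3.131, 0.004, 1.598]
force: [0.2, -0.2, 0.1]
width: 85.2
gripper_force: 0.0
```

```bash
python3 -c "
from h import *
s=read_state(); print(s['eef_pos'],s['tool_rot'],s['width'],s['force'])
grab('wrist','w2')
plan([533,-267,152],0.027,13)"
```

```text
[ 535.15131766 -268.73163862  155.30964708] [3.1312705  0.00394332 1.597884  ] 85.15191991189975 [ 0.24635975 -0.2161372   0.08988431]
1 0.01 -0.01 0.01 0.0 -0.0 6.9; 1 0.01 -0.01 0.01 0.0 -0.0 6.9; 1 0.00 -0.01 0.01 0.0 -0.0 6.9; 1 0.00 -0.01 0.01 0.0 -0.0 6.9; 1 0.00 -0.01 0.01 0.0 -0.0 6.9
1 0.00 -0.01 0.01 0.0 -0.0 6.9; 1 0.00 -0.01 0.01 0.0 -0.0 6.9; 1 -0.00 -0.01 0.01 0.0 -0.0 6.9; 1 -0.00 -0.01 0.01 0.0 -0.0 6.9; 1 -0.00 -0.01 0.01 0.0 -0.0 6.9
1 -0.00 -0.01 0.01 0.0 -0.0 6.9; 1 -0.00 -0.01 0.01 0.0 -0.0 6.9; 1 -0.01 -0.01 0.01 0.0 -0.0 6.9
```

View pics/w2.png

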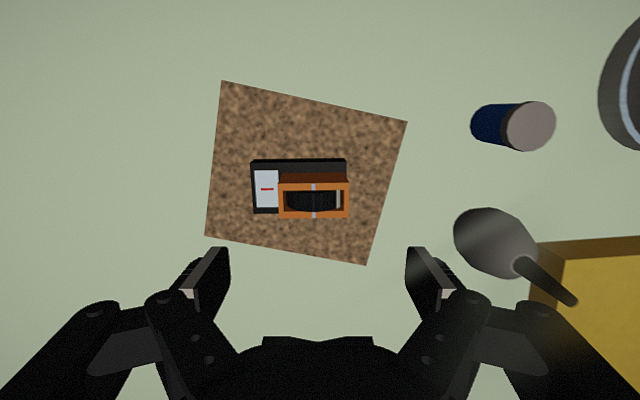

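The counter stands upright near the mat's middle (window at about (267,190), housing (278..349,170..217)). Next I turn 90° to grip its long sides.

Call:
{"name": "move_arm", "arguments": {
  "targets": "1 0 0 0 0 0 6.9; 1 0 0 0 0 0 6.9; 1 0 0 0 0 0 6.9; 1 0 0 0 0 0 6.9; 1 0 0 0 0 0 6.9"
}}

```text
clock: 8.17
eef_pos: [531.2, -266.3, 148.4]
tool_rot: [-3.14, -0.001, 0.99]
force: [0.2, 0.1, -0.7]
width: 85.5
gripper_force: 0.0
```

Call:
{"name": "move_arm", "arguments": {
  "targets": "1 0 0 0 0 0 6.9; 1 0 0 0 0 0 6.9; 1 0 0 0 0 0 6.9; 1 0 0 0 0 0 6.9; 1 0 0 0 0 0 6.9"
}}

```text
clock: 8.58
eef_pos: [531.2, -266.3, 148.4]
tool_rot: [-3.14, 0.0, 0.388]
force: [-0.3, -0.7, -0.4]
width: 85.4
gripper_force: 0.0
```

Call:
{"name": "move_arm", "arguments": {
  "targets": "1 0 0 0 0 0 6.9; 1 0 0 0 0 0 6.9; 1 0 0 0 0 0 6.9; 1 0 0 0 0 0 0; 1 0 0 0 0 0 0"
}}

```text
clock: 9.0
eef_pos: [531.4, -266.4, 148.7]
tool_rot: [-3.141, 0.001, 0.036]
force: [0.6, 0.4, 0.1]
width: 85.3
gripper_force: 0.0
```

```bash
python3 - <<'E'
from h import *
s=read_state(); print(s['eef_pos'],s['tool_rot'],s['qpos'])
plan([532.5,-267,32],0.03,5)
im=load('w2'); c=im['color'][:,:,::-1].copy()
hsv=cv2.cvtColor(c,cv2.COLOR_BGR2HSV)
m=cv2.inRange(hsv,(8,160,120),(25,255,255)); m[:165]=0;m[225:]=0;m[:,:270]=0;m[:,360:]=0
r=cv2.minAreaRect(cv2.findNonZero(m)); b=cv2.boxPoints(r)
W=np.array([pix(im,*q,65) for q in b]); print(b.round(1).tolist(),W.round(1).tolist(),W.mean(0), [np.linalg.norm(W[i]-W[i-1]).round(1) for i in range(4)])
E
```

```text
[ 531.40417346 -266.38071316  148.68344058] [-3.14065243e+00  9.53780366e-04  3.58274947e-02] [-0.0094372   0.76376806  0.72312451  1.76992465 -0.64686877  0.86294895
 -0.5197385 ]
1 0.02 0.02 2.33 -0.0 0.0 0.1; 1 0.02 0.01 2.33 -0.0 0.0 0.1; 1 0.02 0.01 2.33 -0.0 0.0 0.1; 1 0.02 0.01 2.33 -0.0 0.0 0.1; 1 0.02 0.01 2.33 -0.0 0.0 0.1
[[278.0, 183.0], [348.0, 183.0], [348.0, 217.0], [278.0, 217.0]] [[505.0, -255.6, 65.0], [561.5, -254.2, 65.0], [563.1, -283.5, 65.0], [504.7, -284.8, 65.0]] [ 533.59062703 -269.51418669   65.        ] [np.float64(29.2), np.float64(56.5), np.float64(29.3), np.float64(58.4)]
```

Call:
{"name": "move_arm", "arguments": {
  "targets": "1 0 0.1 2 0 0 0; 1 0 0 3 0 0 0; 1 0 0 3 0 0 0; 1 0.1 0 2.5 0 0 0; 1 0.1 0 1 0 0 0"
}}

```text
clock: 9.42
eef_pos: [532.2, -266.1, 31.4]
tool_rot: [-3.137, 0.003, 0.035]
force: [1.0, 0.3, 0.1]
width: 85.3
gripper_force: 0.0
```

Call:
{"name": "move_arm", "arguments": {
  "targets": "1 0 0 0 0 0 0; 1 0 0 0 0 0 0; 1 0 0 0 0 0 0"
}}

```text
clock: 9.67
eef_pos: [535.1, -268.7, 36.5]
tool_rot: [3.141, -0.004, 0.033]
force: [-0.2, 0.9, 0.2]
width: 85.5
gripper_force: 0.0
```

Lower 4 mm, then close.

Call:
{"name": "move_arm", "arguments": {
  "targets": "1 -0.2 0 0.4 0 0 0; 1 0 0 0 0 0 0; -1 0 0 0 0 0 0; -1 0 0 0 0 0 0; -1 0 0 0 0 0 0"
}}

```text
clock: 10.08
eef_pos: [532.7, -267.8, 31.5]
tool_rot: [-3.141, -0.002, 0.033]
force: [0.5, -0.3, -0.2]
width: 51.6
gripper_force: 0.0
```

Call:
{"name": "move_arm", "arguments": {
  "targets": "-1 0 0 0 0 0 0; -1 0 0 0 0 0 0; -1 0 0 0 0 0 0; -1 0 0 0 0 0 0; -1 0 0 0 0 0 0"
}}

```text
clock: 10.5
eef_pos: [532.7, -268.4, 31.5]
tool_rot: [3.141, -0.003, 0.032]
force: [0.3, -1.1, 4.1]
width: 29.2
gripper_force: 60.3
```

Call:
{"name": "move_arm", "arguments": {
  "targets": "-1 0 0 -1.5 0 0 0; -1 0 0 -3 0 0 0; -1 0 0 -3 0 0 0; -1 0 0 -2.5 0 0 0; -1 0 0 0 0 0 0"
}}

```text
clock: 10.92
eef_pos: [534.1, -269.3, 135.0]
tool_rot: [3.139, -0.007, 0.032]
force: [1.1, -0.7, -3.5]
width: 29.1
gripper_force: 60.2
```

```bash
python3 - <<'E'
from h import *
s=read_state(); print(s['eef_pos'],s['tool_rot'],s['width'],s['force'])
# loader from top image: fit deck outline
im=load('top0'); c=im['color'][:,:,::-1]
def W(u,v,z): return pix(im,225+u/4-.5+.125,160+v/4-.5+.125,z).round(1)
for n,(u,v,z) in dict(dl_tail=(341,350,30),dr_tail=(464,348,30),dl=(336,125,30),dr=(456,125,30),nose=(398,242,43),railtop=(396,123,43),roller=(397,200,43),ch_l=(334,33,86),ch_r=(453,32,86)).items(): print(n,W(u,v,z))
E
```

```text
[ 534.05801153 -269.3114959   135.00944805] [ 3.13886099 -0.00716828  0.03246869] 29.123279067533236 [ 1.08679228 -0.68349127 -3.45598941]
dl_tail [412.7  69.8  30. ]
dr_tail [412.7 -49.5  30. ]
dl [631.9  71.6  30. ]
dr [630.  -45.8  30. ]
nose [516.1  13.   43. ]
railtop [631.7  13.   43. ]
roller [556.8  13.3  43. ]
ch_l [714.2  70.9  86. ]
ch_r [713.4 -42.1  86. ]
```

```bash
python3 - <<'E'
from h import *
plan([470,10.5,138],0.014,11,-1,d=1)
E
```

```text
-1 -0.5 -2.6 -0.0 0.0 -0.0 0.1; -1 -0.5 -2.6 -0.0 0.0 -0.0 0.1; -1 -0.5 -2.6 -0.0 0.0 -0.0 0.1; -1 -0.5 -2.6 -0.0 0.0 -0.0 0.1; -1 -0.5 -2.6 -0.0 0.0 -0.0 0.1
-1 -0.5 -2.6 -0.0 0.0 -0.0 0.1; -1 -0.5 -2.6 -0.0 0.0 -0.0 0.1; -1 -0.5 -2.6 -0.0 0.0 -0.0 0.1; -1 -0.5 -2.6 -0.0 0.0 -0.0 0.1; -1 -0.5 -2.6 -0.0 0.0 -0.0 0.1
-1 -0.5 -2.6 -0.0 0.0 -0.0 0.1
```

Call:
{"name": "move_arm", "arguments": {
  "targets": "-1 -0.3 -1.3 0 0 0 0.1; -1 -0.5 -2.6 0 0 0 0.1; -1 -0.5 -2.6 0 0 0 0.1; -1 -0.5 -2.6 0 0 0 0.1; -1 -0.5 -2.6 0 0 0 0.1"
}}

```text
clock: 11.33
eef_pos: [503.7, -148.7, 129.2]
tool_rot: [-3.139, 0.002, 0.024]
force: [0.7, 0.1, -2.3]
width: 29.0
gripper_force: 60.0
```

Call:
{"name": "move_arm", "arguments": {
  "targets": "-1 -0.5 -2.6 0 0 0 0.1; -1 -0.5 -2.6 0 0 0 0.1; -1 -0.5 -2.6 0 0 0 0.1; -1 -0.5 -2.6 0 0 0 0.1; -1 -0.5 -2.6 0 0 0 0.1"
}}

```text
clock: 11.75
eef_pos: [475.8, -19.7, 129.5]
tool_rot: [-3.14, 0.002, 0.015]
force: [-0.5, 0.8, -2.9]
width: 29.1
gripper_force: 60.0
```

Call:
{"name": "move_arm", "arguments": {
  "targets": "-1 -0.5 -2.6 0 0 0 0.1; -1 -0.3 -1.3 0 0 0 0; -1 0 0 0 0 0 0; -1 0 0 0 0 0 0; -1 0 0 0 0 0 0"
}}

```text
clock: 12.17
eef_pos: [469.0, 16.3, 130.5]
tool_rot: [3.141, -0.0, 0.013]
force: [0.7, -0.5, -3.0]
width: 29.6
gripper_force: 60.2
```

```bash
python3 - <<'E'
from h import *
s=read_state(); print(s['eef_pos'],s['tool_rot'],s['width'],s['force'])
grab('wrist','w3')
E
```

```text
[469.03871835  16.34138898 130.46835222] [ 3.14114856e+00 -3.56929949e-04  1.30721741e-02] 29.609050566171565 [ 0.6503297  -0.48857343 -2.98246496]
```

View pics/w3.png

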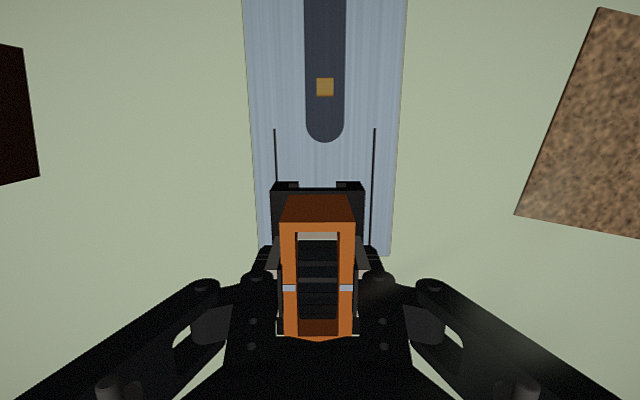

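The rail is clear: nose tip (325,142), edges u≈305..344. The counter's base front edge spans (271..364, row 185). I'll compute the offsets.

```bash
python3 - <<'E'
from h import *
im=load('w3'); g=cv2.cvtColor(im['color'],cv2.COLOR_RGB2GRAY).astype(float)
g=cv2.GaussianBlur(g,(1,5),0)
def edges(r,a,b):
    d=np.diff(g[r]); L=a[0]+np.argmin(d[a[0]:a[1]]); R=b[0]+np.argmax(d[b[0]:b[1]]); return L+.5,R+.5
P=[];D=[]
for r in range(5,116,10):
    if 75<r<100: continue
    l,q=edges(r,(295,315),(335,355)); A,B=pix(im,l,r,43),pix(im,q,r,43); P.append((A+B)/2); w=B-A
    dd=np.diff(g[r]); l2=235+np.argmax(abs(dd[235:265])); r2=380+np.argmax(abs(dd[380:415])); A2,B2=pix(im,l2+.5,r,30),pix(im,r2+.5,r,30); D.append(np.r_[(A2+B2)[:2]/2,(B2-A2)[1]])
P=np.array(P); D=np.array(D); print('w',w, P[[0,-1]]); k=np.polyfit(P[:,0],P[:,1],1); print('rail yaw',k[0],'y at 470,588',np.polyval(k,[470,517,588]))
kd=np.polyfit(D[:,0],D[:,1],1); print('deck',kd[0],np.polyval(kd,[470,588]),D[:,2].round(1))
print('nose',pix(im,325,142.5,43),'roller',pix(im,325,87,43))
for z in (124,): print('front',pix(im,271,182,z),pix(im,364.5,182,z))
print('housing top', [pix(im,u,v,164).round(1) for u,v in [(279.5,222),(356,222),(283,338),(354,338)]])
dd=np.diff(g[195]); print(260+np.argmin(dd[260:280]),355+np.argmax(dd[355:372]))
E
```

```text
w [  0.35163104 -28.40323436   0.        ] [[609.69151743  12.89319576  43.        ]
 [537.65177441  11.50414893  43.        ]]
rail yaw 0.019281699057011707 y at 470,588 [10.19970315 11.10594301 12.47494364]
deck 0.017988474277144183 [10.29753089 12.42017085] [-119.8 -119.3 -119.6 -119.9 -119.5 -119.7 -119.3 -119.6 -119.7 -119.2]
nose [517.31875785  10.72873577  43.        ] roller [557.33706021  11.51937061  43.        ]
front [505.44147997  40.43824427 124.        ] [506.03805166  -7.87078321 124.        ]
housing top [array([499. ,  31.3, 164. ]), array([499.4,   1.2, 164. ]), array([443.6,  31.1, 164. ]), array([444. ,  -0.6, 164. ])]
269 371
```

Call:
{"name": "move_arm", "arguments": {
  "targets": "-1 0 0.2 1.5 0 0 -0.3; -1 0 0.2 2.3 0 0 0; -1 0 0.2 1.5 0 0 0; -1 0 0 0.7 0 0 0; -1 0 0 0.2 0 0 0"
}}

```text
clock: 12.63
eef_pos: [469.2, 9.7, 68.1]
tool_rot: [-3.141, 0.0, 0.016]
force: [-0.6, -0.2, -3.2]
width: 29.2
gripper_force: 60.1
```

Call:
{"name": "move_arm", "arguments": {
  "targets": "-1 0 0 0 0 0 0; -1 0 0 0 0 0 0; -1 0 0 0 0 0 0"
}}

```text
clock: 12.88
eef_pos: [470.6, 10.6, 69.9]
tool_rot: [-3.141, -0.003, 0.018]
force: [-0.0, 0.2, -4.0]
width: 29.2
gripper_force: 60.1
```

Good alignment; lower 1 cm.

Call:
{"name": "move_arm", "arguments": {
  "targets": "-1 0 0 0.5 0 0 0; -1 0 0 0.3 0 0 0; -1 0 0 0.2 0 0 0; -1 0 0 0 0 0 0; -1 0 0 0 0 0 0"
}}

```text
clock: 13.3
eef_pos: [469.8, 10.8, 59.0]
tool_rot: [-3.141, -0.001, 0.018]
force: [0.4, 0.1, -4.2]
width: 29.1
gripper_force: 60.2
```

```bash
python3 - <<'E'
from h import *
s=read_state(); print(s['eef_pos'],s['tool_rot'],s['width'],s['force'])
im=grab('wrist','w4'); cv2.imwrite('pics/w4.png',im['color'][100:400,150:500,::-1])
E
```

```text
[469.78567223  10.82920406  59.02995295] [-3.14102703e+00 -1.37045476e-03  1.84475829e-02] 29.081095925109604 [ 0.43119167  0.13330394 -4.15136107]
```

View pics/w4.png

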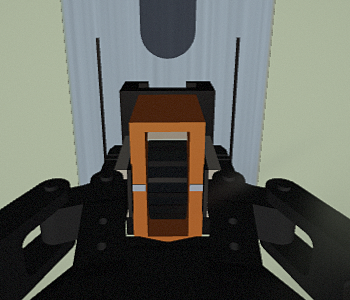

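The counter is level just above the deck and centred on the rail (both at u≈167). Now I slide it.

Call:
{"name": "move_arm", "arguments": {
  "targets": "-1 0.8 0 0 0 0 0; -1 0.8 0 0 0 0 0; -1 0.8 0 0 0 0 0; -1 0.8 0 0 0 0 0; -1 0.8 0 0 0 0 0"
}}

```text
clock: 13.77
eef_pos: [511.2, 11.6, 59.2]
tool_rot: [-3.141, -0.002, 0.019]
force: [0.1, -0.3, -3.7]
width: 29.1
gripper_force: 60.2
```

Call:
{"name": "move_arm", "arguments": {
  "targets": "-1 0.8 0 0 0 0 0; -1 0.8 0 0 0 0 0; -1 0.8 0 0 0 0 0; -1 0.8 0 0 0 0 0; -1 0.8 0 0 0 0 0"
}}

```text
clock: 14.18
eef_pos: [550.8, 12.4, 59.3]
tool_rot: [-3.141, -0.002, 0.019]
force: [-0.7, 0.0, -1.9]
width: 29.2
gripper_force: 60.2
```

Call:
{"name": "move_arm", "arguments": {
  "targets": "-1 0.8 0 0 0 0 0; -1 0.8 0 0 0 0 0; -1 0.8 0 0 0 0 0; -1 0.4 0 0 0 0 0; -1 0 0 0 0 0 0"
}}

```text
clock: 14.6
eef_pos: [579.2, 12.9, 59.3]
tool_rot: [-3.141, -0.003, 0.019]
force: [0.4, 0.4, -2.8]
width: 29.3
gripper_force: 60.3
```

Call:
{"name": "move_arm", "arguments": {
  "targets": "-1 0.5 0 0 0 0 0; -1 0.5 0 0 0 0 0; -1 0.5 0 0 0 0 0; -1 0.2 0 0 0 0 0; -1 0 0 0 0 0 0"
}}

```text
clock: 15.02
eef_pos: [595.8, 13.2, 59.4]
tool_rot: [-3.141, -0.003, 0.019]
force: [0.3, 0.7, -2.9]
width: 29.4
gripper_force: 60.3
```

Call:
{"name": "move_arm", "arguments": {
  "targets": "-1 0.1 0 0 0 0 0; -1 0.1 0 0 0 0 0; -1 0 0 0 0 0 0"
}}

```text
clock: 15.27
eef_pos: [597.1, 13.2, 59.4]
tool_rot: [-3.141, -0.002, 0.018]
force: [0.3, 0.4, -2.6]
width: 29.1
gripper_force: 60.3
```

Call:
{"name": "move_arm", "arguments": {
  "targets": "-1 0.1 0 0 0 0 0; -1 0.1 0 0 0 0 0; -1 0 0 0 0 0 0"
}}

```text
clock: 15.52
eef_pos: [599.0, 13.0, 59.3]
tool_rot: [-3.141, -0.002, 0.019]
force: [-0.7, 0.5, -3.0]
width: 29.5
gripper_force: 60.3
```

Call:
{"name": "move_arm", "arguments": {
  "targets": "-1 0.1 0 0 0 0 0; -1 0 0 0 0 0 0"
}}

```text
clock: 15.68
eef_pos: [599.9, 13.0, 59.3]
tool_rot: [-3.141, -0.002, 0.018]
force: [-0.6, -0.7, -3.5]
width: 28.7
gripper_force: 60.3
```

Call:
{"name": "move_arm", "arguments": {
  "targets": "-1 0.1 0 0 0 0 0; -1 0 0 0 0 0 0"
}}

```text
clock: 15.85
eef_pos: [600.9, 13.1, 59.3]
tool_rot: [-3.141, -0.002, 0.018]
force: [-0.6, -0.1, -3.0]
width: 28.9
gripper_force: 60.3
```

Call:
{"name": "move_arm", "arguments": {
  "targets": "-1 0.1 0 0 0 0 0; -1 0 0 0 0 0 0"
}}

```text
clock: 16.02
eef_pos: [601.0, 13.2, 59.2]
tool_rot: [-3.141, 0.0, 0.018]
force: [-2.2, -1.3, -1.9]
width: 29.2
gripper_force: 60.5
```

Call:
{"name": "move_arm", "arguments": {
  "targets": "-1 0.1 0 0 0 0 0; -1 0 0 0 0 0 0"
}}

```text
clock: 16.18
eef_pos: [601.1, 13.2, 59.1]
tool_rot: [-3.14, 0.002, 0.018]
force: [-5.4, 0.2, -0.9]
width: 29.2
gripper_force: 60.7
```

Contact with the stop came at TCP x≈601. Back off 1 mm from there, settle, release.

Call:
{"name": "move_arm", "arguments": {
  "targets": "-1 -0.2 0 0.05 0 0 0; -1 -0.1 0 0 0 0 0; -1 0 0 0 0 0 0; -1 0 0 0 0 0 0"
}}

```text
clock: 16.52
eef_pos: [600.5, 13.3, 59.0]
tool_rot: [-3.141, -0.003, 0.019]
force: [-0.2, 0.2, -3.5]
width: 29.6
gripper_force: 60.3
```

Call:
{"name": "move_arm", "arguments": {
  "targets": "1 0 0 0 0 0 0; 1 0 0 0 0 0 0; 1 0 0 0 0 0 0; 1 0 0 0 0 0 0; 1 0 0 0 0 0 0"
}}

```text
clock: 16.93
eef_pos: [600.2, 13.1, 59.1]
tool_rot: [-3.141, -0.002, 0.019]
force: [0.1, -0.7, -0.3]
width: 84.9
gripper_force: 0.0
```

Call:
{"name": "move_arm", "arguments": {
  "targets": "1 0 0 0 0 0 0; 1 0 0 0 0 0 0; 1 0 0 0 0 0 0; 1 0 0 0 0 0 0"
}}

```text
clock: 17.27
eef_pos: [599.9, 13.2, 58.9]
tool_rot: [-3.141, -0.002, 0.019]
force: [-0.2, -0.5, 0.5]
width: 85.5
gripper_force: 0.0
```

Call:
{"name": "move_arm", "arguments": {
  "targets": "1 0 0 -2 0 0 0; 1 0 0 -3 0 0 0; 1 0 0 -3 0 0 0; 1 0 0 -2 0 0 0; 1 0 0 0 0 0 0"
}}

```text
clock: 17.68
eef_pos: [602.4, 12.2, 163.3]
tool_rot: [3.142, -0.009, 0.018]
force: [0.5, 0.1, 0.9]
width: 85.5
gripper_force: 0.0
```

Call:
{"name": "move_arm", "arguments": {
  "targets": "-1 -2 0 0 0 0 0; -1 -3 0 0 0 0 0; -1 -3 0 0 0 0 0; -1 -2 0 0 0 0 0; -1 0 0 0 0 0 0"
}}

```text
clock: 18.1
eef_pos: [494.3, 11.7, 158.0]
tool_rot: [-3.139, 0.004, 0.017]
force: [-0.0, 0.3, -1.1]
width: 25.5
gripper_force: 0.0
```

```bash
python3 - <<'E'
from h import *
s=read_state(); print(s['eef_pos'],s['tool_rot'],s['width'],s['force'])
im=grab('wrist','w5'); 
im=grab('top','top5')
E
```

```text
[494.29385386  11.66889152 157.99100403] [-3.13895908  0.00437278  0.01678321] 25.531949751634286 [-0.00456712  0.29096686 -1.10838695]
```

View pics/w5.png

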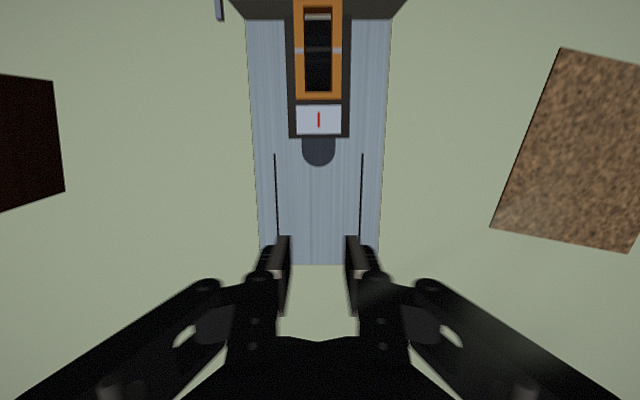

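The counter sits at the chamber, window at (318,119), pointers at row 50; a light band at row about 16 looks like the rim line, near the front of the slot. I'll compute the angle.

```bash
python3 - <<'E'
from h import *
s=read_state(); print(s['eef_pos'],s['tool_rot'])
im=grab('wrist','w6')
y=0.0185; ex=np.array([np.cos(y),np.sin(y),0]); ey=np.array([-np.sin(y),np.cos(y),0]); ez=np.array([0,0,1])
# measured counter origin from tail edge of base(top z=52) and window; check predicted features
o=np.array([587.3,12.45,30])
F=lambda a,b,c:proj(im,o+a*ex+b*ey+c*ez)[0].round(1)
print('tail corners',F(-45,25,22),F(-45,-25,22),'pointer',F(14,0,62),'hous tail',F(-15,0,62),'nose',proj(im,[517.3,11.1,43])[0])
for t in (0,.5,.6,.7,.8,.9,1,1.1): print(t,F(14+24*np.sin(t),0,43+24*np.cos(t)))
c=im['color'][:,:,::-1]
print(c[0:100:1,310:326].mean(axis=(1,2)).round().astype(int).tolist())
cv2.imwrite('pics/c6.png',cv2.resize(c[0:150,270:370],None,fx=4,fy=4,interpolation=cv2.INTER_CUBIC))
E
```

```text
[499.60767723  11.61116923 158.63209231] [-3.14062298e+00 -1.83246444e-03  1.84123776e-02]
tail corners [288.  146.9] [348.  146.8] pointer [318.1  62.8] hous tail [318.1 109.4] nose [318.0413353  174.01898988]
0 [318.1  61.6]
0.5 [318.1  42.6]
0.6 [318.1  39.4]
0.7 [318.1  36.6]
0.8 [318.1  34.2]
0.9 [318.1  32.1]
1 [318.   30.5]
1.1 [318.   29.2]
[131, 133, 132, 129, 126, 123, 121, 116, 101, 78, 78, 93, 100, 98, 99, 99, 102, 87, 50, 23, 25, 26, 26, 25, 21, 36, 93, 119, 127, 128, 88, 19, 7, 11, 11, 15, 13, 14, 12, 15, 16, 11, 10, 16, 14, 15, 14, 15, 19, 21, 20, 14, 13, 16, 15, 15, 15, 12, 27, 43, 46, 44, 27, 16, 15, 15, 14, 15, 14, 15, 21, 21, 21, 17, 14, 14, 14, 16, 14, 13, 12, 13, 14, 15, 15, 12, 14, 16, 13, 11, 11, 9, 14, 11, 12, 11, 7, 9, 7, 14]
```

View pics/c6.png

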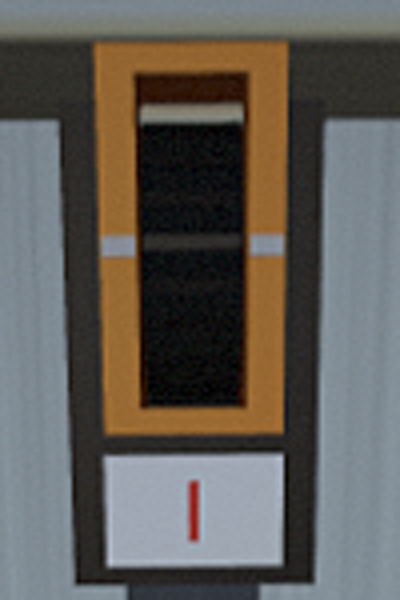

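The rim line is at row 28.3, the pointers at 61: θ≈1.05, so about 25 mm of draw, in two strokes. I'll come over the wheel with shut fingers.

Call:
{"name": "move_arm", "arguments": {
  "targets": "-1 2 0 0 0 0 0; -1 3 0 0 0 0 0; -1 3 0 0 0 0 0; -1 2 0 1 0 0 0; -1 0.8 0 2 0 0 0"
}}

```text
clock: 18.67
eef_pos: [614.3, 13.1, 130.1]
tool_rot: [3.14, -0.01, 0.021]
force: [0.5, 0.6, 0.4]
width: -0.1
gripper_force: 0.0
```

Call:
{"name": "move_arm", "arguments": {
  "targets": "-1 0 0 1 0 0 0; -1 0 0 0.4 0 0 0; -1 0 0 0 0 0 0; -1 0 0 0 0 0 0"
}}

```text
clock: 19.0
eef_pos: [607.3, 13.1, 115.1]
tool_rot: [-3.141, -0.001, 0.018]
force: [-0.8, -0.7, 0.5]
width: -0.3
gripper_force: 0.0
```

Call:
{"name": "move_arm", "arguments": {
  "targets": "-1 0 0 1 0 0 0; -1 0 0 0.5 0 0 0; -1 0 0 0 0 0 0; -1 0 0 0 0 0 0"
}}

```text
clock: 19.33
eef_pos: [607.5, 13.5, 99.8]
tool_rot: [-3.141, -0.001, 0.018]
force: [-0.5, -0.3, 0.8]
width: -0.0
gripper_force: 0.0
```

Call:
{"name": "move_arm", "arguments": {
  "targets": "-1 0 0 0.1 0 0 0; -1 0 0 0.1 0 0 0; -1 0 0 0 0 0 0"
}}

```text
clock: 19.58
eef_pos: [607.9, 13.4, 98.0]
tool_rot: [-3.141, -0.002, 0.019]
force: [0.2, -0.1, 0.7]
width: -0.1
gripper_force: 0.0
```

Call:
{"name": "move_arm", "arguments": {
  "targets": "-1 0 0 0.1 0 0 0; -1 0 0 0 0 0 0; -1 0 0 0 0 0 0"
}}

```text
clock: 19.83
eef_pos: [608.1, 13.3, 97.1]
tool_rot: [-3.141, -0.002, 0.019]
force: [-0.4, 0.3, 2.3]
width: 0.1
gripper_force: 0.8
```

Touching at z≈97, as expected. Press slightly more, then draw back.

Call:
{"name": "move_arm", "arguments": {
  "targets": "-1 0 0 0.05 0 0 0; -1 -0.2 0 0 0 0 0; -1 -0.3 0 0 0 0 0; -1 -0.3 0 0 0 0 0; -1 -0.3 0 0 0 0 0"
}}

```text
clock: 20.25
eef_pos: [597.3, 13.0, 97.0]
tool_rot: [-3.141, -0.003, 0.018]
force: [1.1, -0.2, 5.2]
width: 0.0
gripper_force: 2.7
```

Call:
{"name": "move_arm", "arguments": {
  "targets": "-1 -0.2 0 0 0 0 0; -1 0 0 0 0 0 0; -1 0 0 -0.5 0 0 0; -1 0 0 -0.5 0 0 0; -1 0 0 0 0 0 0"
}}

```text
clock: 20.67
eef_pos: [595.1, 12.9, 107.2]
tool_rot: [-3.141, -0.003, 0.018]
force: [-0.2, -0.2, 0.1]
width: 0.1
gripper_force: 0.0
```

Call:
{"name": "move_arm", "arguments": {
  "targets": "-1 -2 0 -2 0 0 0; -1 -3 0 -2 0 0 0; -1 -3 0 0 0 0 0; -1 -1.5 0 0 0 0 0; -1 0 0 0 0 0 0"
}}

```text
clock: 21.08
eef_pos: [495.7, 11.6, 146.3]
tool_rot: [-3.139, 0.002, 0.017]
force: [0.1, -0.1, -0.5]
width: -0.0
gripper_force: 0.0
```

Call:
{"name": "move_arm", "arguments": {
  "targets": "-1 0 0 0 0 0 0; -1 0 0 0 0 0 0"
}}

```text
clock: 21.25
eef_pos: [501.1, 11.4, 146.4]
tool_rot: [-3.141, -0.003, 0.019]
force: [0.4, 0.7, 0.7]
width: -0.1
gripper_force: 0.0
```

```bash
cat > m.py <<'E'
from h import *
import sys
s=read_state(); print(s['clock'],s['eef_pos'],s['tool_rot'])
im=grab('wrist',sys.argv[1])
y=0.0185; ex=np.array([np.cos(y),np.sin(y),0]); ez=np.array([0,0,1])
o=np.array([588,12.45,30]); F=lambda a,c:proj(im,o+a*ex+c*ez)[0].round(1)
print('tail',F(-45,22),'pointer',F(14,62))
for t in (-.2,-.1,0,.1,.2,.3,.4,.5,.6,.7,.8,.9,1,1.1): print(t,F(14+24*np.sin(t),43+24*np.cos(t))[1],end=' | ')
c=im['color'][:,:,::-1]
print(); print(c[0:160,310:326].mean(axis=(1,2)).round().astype(int).tolist())
print('pointers',c[0:120,296:303].mean(axis=1)[:,0].round().astype(int).tolist())
E
python3 m.py w7
```

```text
21.25 [501.12316747  11.43637613 146.36338167] [-3.14138399 -0.00330138  0.01917282]
tail [317.7 149.9] pointer [317.8  61.4]
-0.2 68.9 | -0.1 64.5 | 0 60.1 | 0.1 55.8 | 0.2 51.5 | 0.3 47.4 | 0.4 43.5 | 0.5 39.8 | 0.6 36.5 | 0.7 33.5 | 0.8 31.0 | 0.9 28.8 | 1 27.1 | 1.1 25.8 | 
[130, 126, 124, 121, 122, 104, 83, 65, 100, 100, 99, 99, 99, 100, 105, 74, 26, 24, 26, 27, 26, 25, 28, 27, 20, 16, 8, 14, 12, 13, 12, 12, 15, 9, 10, 1, 92, 145, 141, 138, 139, 139, 142, 139, 90, 19, 10, 13, 14, 23, 25, 26, 12, 16, 14, 16, 14, 16, 12, 11, 31, 46, 46, 48, 19, 14, 17, 14, 14, 16, 14, 12, 19, 20, 18, 18, 18, 15, 16, 16, 15, 16, 11, 14, 14, 15, 15, 14, 13, 16, 12, 14, 10, 10, 11, 11, 10, 8, 16, 8, 7, 3, 25, 8, 45, 110, 107, 104, 104, 105, 110, 72, 42, 41, 41, 31, 79, 178, 174, 170, 170, 170, 171, 163, 156, 156, 157, 157, 157, 157, 157, 157, 157, 157, 157, 157, 157, 157, 155, 167, 171, 170, 170, 171, 181, 128, 41, 33, 35, 35, 44, 57, 58, 56, 57, 57, 57, 57, 56, 57]
pointers [135, 127, 122, 114, 112, 96, 79, 57, 47, 48, 48, 49, 49, 48, 49, 47, 46, 44, 46, 45, 45, 46, 47, 45, 46, 46, 47, 47, 47, 47, 48, 50, 49, 48, 49, 47, 49, 47, 47, 47, 47, 48, 48, 48, 49, 51, 51, 51, 50, 50, 51, 51, 52, 52, 51, 51, 51, 49, 38, 129, 151, 151, 151, 157, 115, 50, 49, 51, 51, 51, 52, 52, 53, 53, 52, 51, 52, 51, 53, 53, 52, 52, 52, 52, 52, 52, 52, 53, 52, 51, 53, 51, 53, 51, 53, 53, 52, 53, 53, 53, 52, 53, 51, 53, 51, 51, 52, 51, 53, 52, 53, 46, 40, 42, 42, 31, 52, 193, 187, 183]
```

Line now at row 40 (θ≈0.50); 13 mm drew 0.55 rad, so no slip. Second stroke: 11.9 mm.

Call:
{"name": "move_arm", "arguments": {
  "targets": "-1 2 0 0 0 0 0; -1 3 0 0 0 0 0; -1 3 0 0 0 0 0; -1 2.5 0 2 0 0 0; -1 0.3 0 2 0 0 0"
}}

```text
clock: 21.72
eef_pos: [614.9, 13.4, 106.4]
tool_rot: [3.14, -0.01, 0.021]
force: [0.5, 0.1, 0.3]
width: -0.1
gripper_force: 0.0
```

Call:
{"name": "move_arm", "arguments": {
  "targets": "-1 0 0 0 0 0 0; -1 0 0 0 0 0 0; -1 0 0 0 0 0 0"
}}

```text
clock: 21.97
eef_pos: [607.6, 12.7, 106.8]
tool_rot: [3.141, -0.001, 0.018]
force: [-0.3, -0.1, -0.1]
width: 0.4
gripper_force: 0.0
```

Call:
{"name": "move_arm", "arguments": {
  "targets": "-1 0 0 0.5 0 0 0; -1 0 0 0.3 0 0 0; -1 0 0 0 0 0 0; -1 0 0 0 0 0 0"
}}

```text
clock: 22.3
eef_pos: [607.7, 13.5, 98.8]
tool_rot: [-3.141, -0.002, 0.019]
force: [0.0, -0.2, 0.1]
width: 0.1
gripper_force: 0.0
```

Call:
{"name": "move_arm", "arguments": {
  "targets": "-1 0 0 0.1 0 0 0; -1 0 0 0.1 0 0 0; -1 0 0 0.1 0 0 0; -1 0 0 0 0 0 0; -1 -0.2 0 0 0 0 0"
}}

```text
clock: 22.72
eef_pos: [607.9, 13.3, 97.0]
tool_rot: [-3.141, -0.006, 0.019]
force: [1.2, 1.3, 8.2]
width: 0.1
gripper_force: 4.1
```

Call:
{"name": "move_arm", "arguments": {
  "targets": "-1 -0.3 0 0 0 0 0; -1 -0.3 0 0 0 0 0; -1 -0.3 0 0 0 0 0; -1 -0.1 0 0 0 0 0; -1 0 0 0 0 0 0"
}}

```text
clock: 23.13
eef_pos: [597.1, 13.1, 96.9]
tool_rot: [-3.141, -0.005, 0.018]
force: [0.0, 0.9, 7.8]
width: -0.2
gripper_force: 4.1
```

Call:
{"name": "move_arm", "arguments": {
  "targets": "-1 0 0 0 0 0 0; -1 0 0 -0.5 0 0 0; -1 0 0 -0.5 0 0 0; -1 0 0 -1 0 0 0; -1 0 0 0 0 0 0"
}}

```text
clock: 23.55
eef_pos: [596.8, 12.7, 117.3]
tool_rot: [-3.142, -0.004, 0.018]
force: [0.6, 0.2, -0.7]
width: 0.1
gripper_force: 0.0
```

Call:
{"name": "move_arm", "arguments": {
  "targets": "-1 -2 0 -2 0 0 0; -1 -3 0 -1 0 0 0; -1 -3 0 0 0 0 0; -1 -1.5 0 0 0 0 0; -1 0 0 0 0 0 0"
}}

```text
clock: 23.97
eef_pos: [496.8, 11.6, 145.4]
tool_rot: [-3.139, 0.002, 0.017]
force: [0.4, 0.8, 0.2]
width: 0.2
gripper_force: 0.0
```

Call:
{"name": "move_arm", "arguments": {
  "targets": "-1 0 0 0 0 0 0; -1 0 0 0 0 0 0; -1 0 0 0 0 0 0"
}}

```text
clock: 24.22
eef_pos: [502.3, 11.3, 145.3]
tool_rot: [3.142, -0.003, 0.019]
force: [-0.3, -0.6, 0.5]
width: -0.1
gripper_force: 0.0
```

```bash
python3 m.py w8; python3 - <<'E'
from h import *
c=load('w8')['color'][:,:,::-1]
cv2.imwrite('pics/c8.png',cv2.resize(c[0:190,220:420],None,fx=3,fy=3,interpolation=cv2.INTER_CUBIC))
E
```

```text
24.2167 [502.251658    11.28776282 145.27705317] [ 3.14151131 -0.00318231  0.01917755]
tail [317.5 151.5] pointer [317.5  63.2]
-0.2 70.7 | -0.1 66.4 | 0 62.0 | 0.1 57.6 | 0.2 53.3 | 0.3 49.2 | 0.4 45.2 | 0.5 41.6 | 0.6 38.2 | 0.7 35.2 | 0.8 32.7 | 0.9 30.5 | 1 28.7 | 1.1 27.4 | 
[134, 132, 129, 126, 124, 121, 120, 99, 75, 71, 100, 100, 99, 99, 100, 101, 107, 58, 23, 24, 27, 26, 26, 25, 26, 26, 33, 10, 12, 11, 14, 14, 10, 14, 13, 12, 15, 13, 15, 13, 15, 10, 12, 15, 14, 16, 16, 14, 19, 19, 21, 14, 13, 15, 13, 6, 34, 153, 147, 143, 143, 142, 143, 142, 146, 160, 43, 7, 13, 14, 16, 19, 25, 22, 25, 15, 15, 15, 14, 15, 14, 14, 12, 13, 16, 14, 14, 15, 13, 14, 14, 14, 11, 12, 10, 13, 11, 11, 11, 12, 8, 7, 6, 22, 6, 19, 44, 110, 106, 105, 104, 105, 110, 77, 42, 41, 39, 25, 130, 177, 173, 171, 171, 171, 172, 156, 155, 156, 155, 155, 157, 157, 158, 158, 157, 158, 158, 157, 157, 157, 155, 172, 170, 171, 171, 174, 186, 83, 32, 34, 37, 36, 52, 58, 56, 57, 57, 56, 57, 57]
pointers [145, 139, 132, 126, 119, 114, 111, 92, 74, 50, 47, 49, 47, 48, 48, 49, 48, 46, 43, 42, 42, 43, 44, 43, 42, 43, 45, 42, 44, 44, 45, 44, 44, 45, 45, 43, 45, 47, 46, 48, 47, 47, 47, 47, 47, 47, 47, 47, 48, 47, 48, 49, 51, 49, 49, 50, 49, 51, 49, 45, 36, 123, 143, 142, 142, 150, 100, 50, 50, 53, 53, 52, 53, 51, 52, 53, 53, 53, 52, 52, 52, 53, 53, 52, 53, 53, 53, 52, 52, 53, 51, 52, 50, 53, 52, 52, 54, 53, 52, 53, 53, 51, 52, 51, 52, 51, 52, 53, 51, 51, 53, 51, 53, 45, 42, 40, 38, 28, 106, 189]
```

View pics/c8.png

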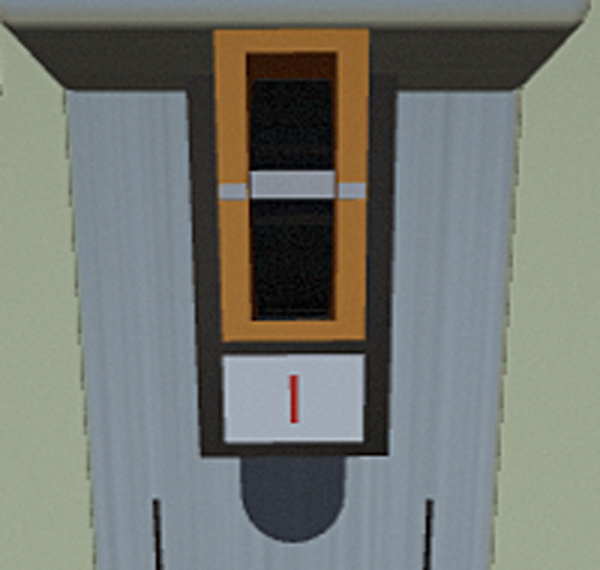

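The line lies within about 0.02 rad of the pointers. The counter's tail edge at row 151.4 matches home (predicted 151.5). Handing in.

```bash
python3 -c "
from cell import order
print(order.finish_job())"
```

```text
the job is handed in; nothing more can be done
None
```

The job is handed in; I don't have the verdict. The counter went from stand to mat to rail, and the last picture shows it home and let go, within about 1 mm, with the wheel's white line about 0.02 rad from the pointers. The detent couldn't be read directly.

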